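Zero the balance, then lift the column off it and hold it level

ROBOT

A 7-joint arm with a two-finger parallel gripper is mounted at the origin on a cart in front of the work surface, level with it; the furniture and walls round the work are solid. World frame = base frame: x ahead of the robot, y to its left, z up, the work surface at z = 0. Lengths are in m, angles in rad, forces in N, time in s.
With the tool pointing down it reaches from about 0.35 to 0.9 m from the base axis. Payload 8.1 kg.
Tool frame: the origin (TCP) lies at the very end of the fingers, on their centre line; the grasp point (between the pads) lies 19 mm behind it; z points along the fingers, y is the line along which they close (so a half turn about z gives the same grasp; the last joint's range is limited). The gripper opens to 85 mm and grips with 20 to 120 N. Pads are 22 mm wide; open, the fingers measure 114 mm over their backs; the gripper's body (76 mm by 85 mm) begins 54 mm behind the grasp point. The pads swing forward as they close: fully open they stand 13 mm farther back than shut.
Start: joints at [1.161, 0.434, 0.025, 1.573, -0.012, 1.134, -0.075], TCP at [0.189, -0.596, 0.231] pointing down, gripper open.
Joint ranges: [-2.62, 2.62], [-0.44, 2.09], [-1.27, 1.32], [0.08, 2.57], [-1.32, 4.46], [0.12, 2], [-2.74, 2.74]. Speed limits (rad/s): [2.22, 2.22, 3.01, 3.01, 3.14, 3.14, 3.14].

INTERFACE

Orientations are given as [roll, pitch, yaw] about the fixed x, y, z axes, in that order (R = Rz(yaw) Ry(pitch) Rx(roll)).
In Python, from workcell import arm gives the robot as it stands.
- The arm moves only by the shell command python3 -m crank 'ROWS' [FORCE]. ROWS is JSON, a list that holds one entry, the list of rows, each a list of 7 numbers: the shift along the tool's x, y, z in m, then the turn, a rotation vector about the tool's x, y, z in rad, then the opening, from 0 (shut) to 1 (fully open). A call has 1 to 12 rows; each row is the pose to reach, as a shift and turn from the pose commanded when the call began, along the tool's axes at that moment; what a row does not reach only later rows make up. A row lasts 1/12 s, in which the tool goes at most 41.7 mm and 7.16 degrees, less where a joint would pass 70% of its speed; a pose out of reach is approached as far as the arm can. A call with a gripper value outside its range is refused whole. The fingers move at their own pace and stop on an object; FORCE is the grip in N (left out, the last holds). Time passes only in rows, so rows that repeat a pose let the fingers close. It gives the time, the measured TCP pose, the force, the opening and the grip force at its end, in the units of the state.
- arm.read_state(): the state, without advancing time (a new reading comes with each control period).
- arm.get_image(name): name is "scene" or "side" or "wrist"; returns the picture (384x512x3 uint8, red, green, blue); there is no depth.
- arm.calibration(name): a dict with "mtx" (3x3 intrinsics, pixels), "R" (3x3) and "t" (3): a world point X has camera coordinates R X + t; the wrist camera has in their place "mount" (4x4, takes a point from camera to tool coordinates, whose origin is the TCP and whose axes are the flange's). Camera axes: x right, y down, z forward; pixel columns grow to the right and rows downward; lengths in m; the calibration is good to about 2 mm. A picture is of the moment at which its call begins: read the wrist's pose just before it. calibration takes no time and is no camera call.
- arm.hand_in(): hands the job in; it is judged then, once.
The state is a dict: "clock": time; "joints": joint angles; "qvel": joint speeds; "tau": joint torques, N m; "ee_pos": TCP position; "orientation": TCP orientation; "ft_force": force on the tool from outside, world axes, zero at the start; "torque": the same for the moment, N m; "opening": finger opening in m; "finger_force": force on a finger pad.
Only numpy, scipy, OpenCV 4.12 (cv2) and the standard library are available. Lean on these libraries where they do the work, as an engineer would, in place of code of your own. Each camera call takes 0.05 s, during which the arm holds its last target. There are 200 camera calls.

TASK

Weigh the steel column by difference: with the column still lying in its cradle on the balance, turn the balance's zeroing knob until its pointer stands at the long zero mark, and let go of the knob. Then lift the column straight up, about 10 cm above its cradle, and finish while holding it there, level and still (keep it level on the way too), with the knob left at zero and the other things on the bench left where they are.

Things in the scene. Friction and masses are not known exactly. Their poses are not given: they have to be found in the camera images.
- balance: white bench balance, 190 (x) x 200 (y) mm, deck 45 mm above the bench, fixed at some position and yaw. Origin under its centre; x from the knob side (near) to the pan side (far), z up. The steel pan (upper face 53 mm above the bench) carries the cradle: two aluminium V-saddles 90 mm apart along y, each 10 mm thick along y, 31 mm wide along x, tops 104 mm above the bench
- cradle_mid (a point): point midway between the V-saddles, on the axis of the tube that lies in them: 50 mm along +x of the balance's centre, 95 mm above the bench. Axes parallel to the balance's; the column lies along y
- column: stainless tube, 9.6 mm diameter, hexagonal 16 to 18 mm fittings at its ends, 177 mm over all, 0.13 to 0.21 kg, in the V-saddles, up to 8 mm off the cradle's middle along y. Origin mid-length, 8 mm below the tube's axis; y along it, z up. Centre of mass within 3 mm of mid-length. Between the saddles the tube is free for 80 mm, with 37 mm of air below
- zero_knob (a joint): angle of the grey zeroing knob about the vertical, rad: 0 = pointer at the long white zero mark, on the +x side of the knob (towards the pan); positive = counterclockwise seen from above. Range -1.8 to 1.8, light friction (0.04 N m), no spring, stays where left; starts between 0.5 and 1.3. Small graduations every 0.2 rad, middling ones at 0.8 and 1.6
- knob_grip (a point): on the knob's vertical axis (55 mm along -x of the balance's centre), at mid-height of its bar grip, 69 mm above the bench. Bar 44 mm long, 14 mm wide, 57 to 79 mm above the bench, over a round skirt of 50 mm diameter. Turns with the knob: x axis along the bar to the pointer's end, marked by a white line; pinch the bar across y
- beaker: a clear glass beaker, 46 mm across, 58 mm tall, standing to the right of the balance; origin under its centre; to be left alone
- column_box: a white and blue cardboard box, 46 x 230 x 29 mm, lying to the left of the balance; origin under its centre, y along its length; to be left alone
- wrench: a small flat open-ended steel wrench, 113 mm long, 4 mm thick, on the bench to the right; origin under its centre; to be left alone
- marker: a white marker pen with a blue cap, 132 mm long, on the bench to the right; origin under its centre; to be left alone
- parts_box: a small blue parts box with a clear lid, 69 x 100 x 26 mm, on the bench to the right; origin under its centre; to be left alone
- reagent_jar: a clear glass bottle, 90 mm across, 152 mm tall, on the bench far to the left; origin under its centre; to be left alone

How it is judged:
On the way, in this order (a step that is already met when the one before it is completed fails the run):
1. the pointer stands at zero and the knob is let go, the column still lying in its cradle (value of joint zero_knob between -0.08 and 0.08 rad and contact force between the fingers and zero_knob below 0.1 N and velocity of joint zero_knob between -0.05 and 0.05 rad/s and z of column in the frame of cradle_mid between -0.014 and -0.002 m and horizontal distance between column and cradle_mid below 0.02 m), for 0.2 s.
2. the column is held level in the air above its cradle (z of column in the frame of cradle_mid between 0.05 and 0.17 m and x of column in the frame of cradle_mid between -0.03 and 0.03 m and y of column in the frame of cradle_mid between -0.04 and 0.04 m and angle between column's own y axis and vertical between 1.4708 and 1.6708 rad and contact force between column and the fingers above 1 N and contact force between column and balance below 0.1 N), for 0.2 s.
At the end, for the whole second after the job is handed in: The fingers hold the column still, clear of the balance, 58 to 178 mm above where it lay, within 30 mm (across) and 40 mm (along) of straight above the cradle's middle, within 0.1 rad of level; under 0.02 m/s and 0.15 rad/s; knob within 0.08 rad of zero (all of step 2 and value of joint zero_knob between -0.08 and 0.08 rad and linear speed of column below 0.02 m/s and angular speed of column below 0.15 rad/s); the arm keeps its last pose, push and grip.
It fails at once if the column is tipped more than 0.26 rad out of level (angle between column's own y axis and vertical below 1.31 rad or angle between column's own y axis and vertical above 1.83 rad).
It fails at once if another thing on the bench is pushed more than 20 mm from its place (distance of any of beaker, column_box, wrench, marker, parts_box, reagent_jar from where it was at the start of the episode above 0.02 m).
It also fails if it takes over 48 s, if anything falls off the work surface, if the arm or the gripper's body presses on something with over 40 N, if the wrist force passes 120 N, or if a joint passes its speed limit or range.

## Working session

There is one attempt and no reset: what is moved stays moved. The work goes in short steps, Python scripts to look and compute and a shell command to move; the robot and the scene stay as the last step left them, time stands still between calls to the robot, and variables do not carry over. Pictures are saved under pics/ and viewed, at most 10 in all, crops included, and the job is handed in when it is done.

```bash
mkdir -p pics; ls
python3 - <<'E'
from workcell import arm
import cv2,numpy as np
s=arm.read_state();print({k:np.round(v,3).tolist() for k,v in s.items()})
ims=[]
for n in("scene","side"):
    im=arm.get_image(n)[:,:,::-1];cv2.imwrite(f"pics/{n}0.png",im);ims.append(im)
    c=arm.calibration(n);print(n,{k:np.round(v,3).tolist() for k,v in c.items()})
print(arm.calibration("wrist"))
cv2.imwrite("pics/scene0b.png",cv2.resize(ims[0],(800,600)))
cv2.imwrite("pics/side0b.png",cv2.resize(ims[1],(800,600)))
E
```

```text
pics
{'clock': 0.0, 'joints': [1.161, 0.435, 0.025, 1.574, -0.012, 1.134, -0.075], 'qvel': [-0.001, -0.001, -0.0, -0.001, 0.0, 0.0, -0.0], 'tau': [-0.0, -67.047, 1.025, -31.622, 0.016, 0.012, 0.0], 'ee_pos': [0.189, -0.595, 0.231], 'orientation': [-3.14, 0.0, 0.307], 'ft_force': [-0.391, -0.038, 0.456], 'torque': [0.02, -0.058, 0.034], 'finger_force': 0.0, 'opening': 0.085}
scene {'mtx': [[377.699, 0.0, 258.311], [0.0, 377.699, 190.113], [0.0, 0.0, 1.0]], 'R': [[-0.774, -0.633, 0.008], [-0.459, 0.552, -0.696], [0.436, -0.543, -0.718]], 't': [0.425, 0.256, 1.038]}
side {'mtx': [[403.15, 0.0, 258.323], [0.0, 403.15, 187.936], [0.0, 0.0, 1.0]], 'R': [[0.98, -0.198, 0.022], [-0.053, -0.364, -0.93], [0.192, 0.91, -0.368]], 't': [-0.499, 0.116, 1.05]}
{'mtx': array([[314.67883677,   0.        , 261.88342172],
       [  0.        , 314.67883677, 197.82515122],
       [  0.        ,   0.        ,   1.        ]]), 'mount': array([[ 2.71809459e-05, -9.63744399e-01, -2.66827158e-01,
         6.80605883e-02],
       [ 9.99999291e-01, -2.91482113e-04,  1.15466200e-03,
        -4.50953471e-04],
       [-1.19057438e-03, -2.66827000e-01,  9.63743708e-01,
        -1.43019739e-01],
       [ 0.00000000e+00,  0.00000000e+00,  0.00000000e+00,
         1.00000000e+00]])}
```

View pics/scene0b.png

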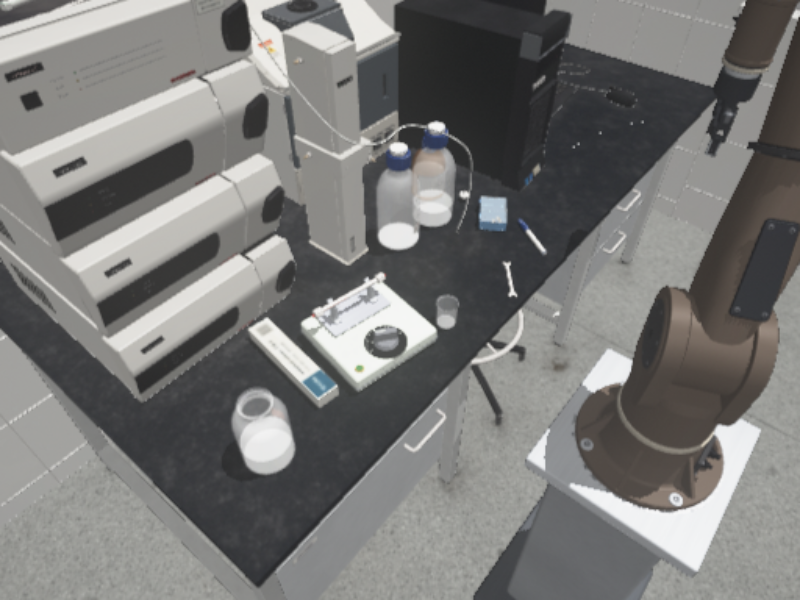

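View pics/side0b.png

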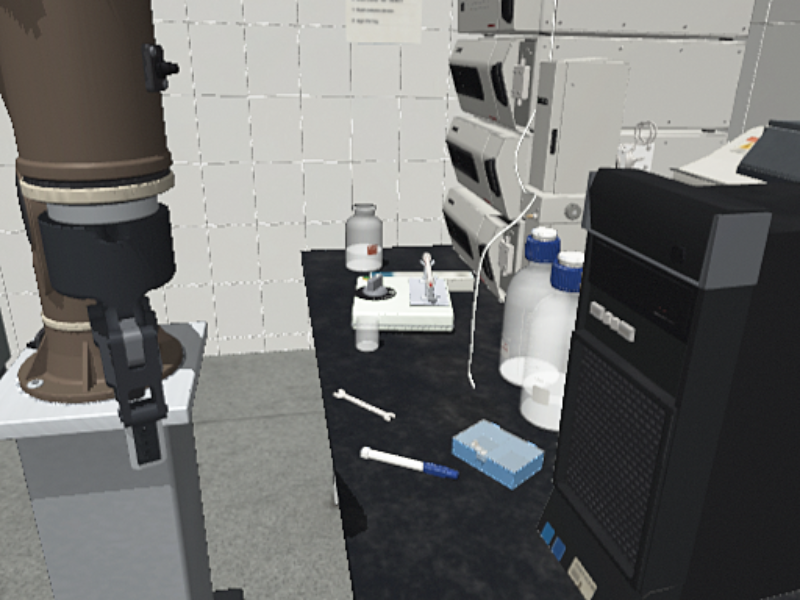

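The scene view shows the balance with its knob at (385,341) and the column from (308,325) to (380,277). In the side view the knob is at (376,285) and the near column end at (432,297), all at the 800x600 scale. I'll cast rays from these.

```bash
cat > h.py <<'E'
from workcell import arm
import cv2,numpy as np
from scipy.spatial.transform import Rotation as Ro
def cam(name,s=None):
    c=arm.calibration(name);K=c["mtx"]
    if name!="wrist": return K,c["R"],c["t"]
    s=s or arm.read_state();T=np.eye(4);T[:3,:3]=Ro.from_euler("xyz",s["orientation"]).as_matrix();T[:3,3]=s["ee_pos"]
    C=np.linalg.inv(T@c["mount"]);return K,C[:3,:3],C[:3,3]
def ray(c,uv):
    K,R,t=c;d=R.T@np.linalg.solve(K,[uv[0],uv[1],1.]);return -R.T@t,d
def plane(c,uv,z):
    o,d=ray(c,uv);return o+d*(z-o[2])/d[2]
def tri(c1,p1,c2,p2):
    (o1,d1),(o2,d2)=ray(c1,p1),ray(c2,p2)
    a=np.linalg.lstsq(np.c_[d1,-d2],o2-o1,rcond=None)[0]
    A,B=o1+a[0]*d1,o2+a[1]*d2;return (A+B)/2,np.linalg.norm(A-B)
def proj(c,X):
    K,R,t=c;p=K@(R@np.asarray(X)+t);return p[:2]/p[2]
def totool(v,s=None):
    s=s or arm.read_state();return Ro.from_euler("xyz",s["orientation"]).inv().apply(v)
E
python3 - <<'E'
from h import *
k=1.5625;S=cam("scene");D=cam("side")
print("knob",plane(S,(385/k,337/k),.079),tri(S,(385/k,337/k),D,(376/k,277/k)))
for p in[(308,325),(380,277)]:print("col",plane(S,(p[0]/k,p[1]/k),.095))
print("col right end",tri(S,(380/k,277/k),D,(432/k,297/k)))
for p in[(303,332),(373,276),(436,331),(362,384)]:print("deck",plane(S,(p[0]/k,p[1]/k),.045))
print("beaker",plane(S,(447/k,325/k),0),"jar",plane(S,(267/k,460/k),0))
for n in "scene","side": 
  K,R,t=cam(n);print(n,-R.T@t)
E
```

```text
knob [0.46525015 0.15742176 0.079     ] (array([0.47636503, 0.1508186 , 0.07103836]), np.float64(0.011595803697146623))
col [0.58529692 0.23667315 0.095     ]
col [0.56655766 0.05399914 0.095     ]
col right end (array([0.5740477 , 0.03995177, 0.07349685]), np.float64(0.0122532808855156))
deck [0.61560886 0.22810105 0.045     ]
deck [0.6148347  0.02260479 0.045     ]
deck [0.41751433 0.06051295 0.045     ]
deck [0.44422284 0.24665835 0.045     ]
beaker [4.31666287e-01 3.44603945e-04 0.00000000e+00] jar [0.48624824 0.44479512 0.        ]
scene [-0.00657883  0.69080778  0.91932663]
side [ 0.29354833 -1.01216591  0.50473872]
```

Knob and column place consistently: the balance's yaw is about -0.1 and the balance is centred near (0.52, 0.15). I'll move the wrist camera over it.

```bash
python3 -m crank '[[[0.54,-0.61,-0.04,0,0,-0.35,1],[0.54,-0.61,-0.04,0,0,-0.35,1],[0.54,-0.61,-0.04,0,0,-0.35,1],[0.54,-0.61,-0.04,0,0,-0.35,1],[0.54,-0.61,-0.04,0,0,-0.35,1],[0.54,-0.61,-0.04,0,0,-0.35,1],[0.54,-0.61,-0.04,0,0,-0.35,1],[0.54,-0.61,-0.04,0,0,-0.35,1],[0.54,-0.61,-0.04,0,0,-0.35,1],[0.54,-0.61,-0.04,0,0,-0.35,1],[0.54,-0.61,-0.04,0,0,-0.35,1],[0.54,-0.61,-0.04,0,0,-0.35,1]]]' 40
python3 -c "
from h import *
s=arm.read_state();d=totool(np.array([.52,.15,.27])-s['ee_pos'],s);print(d,s['ee_pos'],s['orientation'],s['joints'])"
```

```text
clock: 1.1
ee_pos: [0.3915, -0.1375, 0.2559]
orientation: [3.141, 0.0, 0.656]
ft_force: [0.2, -0.6, -0.8]
opening: 0.0854
finger_force: 0.0
[ 0.2772462  -0.14925923 -0.01416348] [ 0.39147799 -0.13745223  0.25593998] [3.14130177e+00 2.16595284e-04 6.56478261e-01] [ 0.57609058  0.09434367 -0.39332182  1.98346091  0.04154723  1.07124485
 -0.74988266]
```

```bash
python3 -m crank '[[[0.277,-0.149,-0.014,0,0,0,1],[0.277,-0.149,-0.014,0,0,0,1],[0.277,-0.149,-0.014,0,0,0,1],[0.277,-0.149,-0.014,0,0,0,1],[0.277,-0.149,-0.014,0,0,0,1],[0.277,-0.149,-0.014,0,0,0,1],[0.277,-0.149,-0.014,0,0,0,1],[0.277,-0.149,-0.014,0,0,0,1],[0.277,-0.149,-0.014,0,0,0,1],[0.277,-0.149,-0.014,0,0,0,1],[0.277,-0.149,-0.014,0,0,0,1]]]'
python3 - <<'E'
from h import *
import json
s=arm.read_state();im=arm.get_image("wrist")[:,:,::-1].copy()
print(s["ee_pos"],s["orientation"],np.abs(s["qvel"]).max())
json.dump({k:np.array(s[k]).tolist() for k in("ee_pos","orientation")},open("w1.json","w"))
cv2.imwrite("pics/w1.png",im);cv2.imwrite("pics/w1b.png",cv2.resize(im,(800,600),interpolation=cv2.INTER_CUBIC))
E
```

```text
clock: 2.02
ee_pos: [0.5194, 0.1468, 0.2692]
orientation: [3.142, 0.002, 0.656]
ft_force: [-0.4, -0.7, -1.0]
opening: 0.0857
finger_force: 0.0
[0.51941889 0.14683734 0.26923337] [3.14156015e+00 1.59638735e-03 6.56428995e-01] 0.02018118783371955
```

View pics/w1b.png

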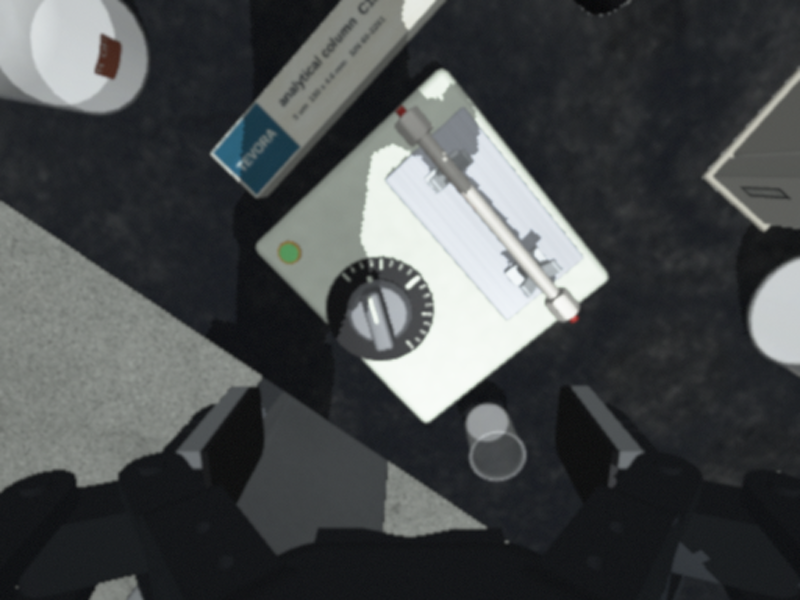

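The wrist picture shows the knob's dial centred near (381,308), with the bar from (388,349) to (372,292), its pointer end up, and the zero mark at (411,283). The column runs from (407,118) to (568,309) (800-scale). I'll work out the angles roughly and go for a closer second view.

Run:
```python
from h import *
import json
s=json.load(open("w1.json"));W=cam("wrist",s);k=1.5625
P=lambda u,v,z:plane(W,(u/k,v/k),z)
g=cv2.imread("pics/w1.png")
c=P(381,308,.05);z=P(411,283,.05);print("dial",c,"zero dir",np.arctan2(*(z-c)[1::-1]))
a,b=P(372,292,.079),P(388,349,.079);print("bar",(a+b)/2,np.linalg.norm(a-b),np.arctan2(*(a-b)[1::-1]))
a,b=P(407,118,.095),P(568,309,.095);print("col",(a+b)/2,np.linalg.norm(a-b),np.arctan2(*(a-b)[1::-1])-np.pi/2)
s=arm.read_state()
print(totool(np.array([.468,.155,.2])-s["ee_pos"],s))
```

```text
dial [0.48121708 0.14438926 0.05      ] zero dir -0.20810172884071468
bar [0.48059353 0.14273345 0.079     ] 0.04350828424652882 0.9039117230777055
col [0.5831317  0.12946627 0.095     ] 0.16111331070744508 -0.18215827135102014
[-0.03541118 -0.03833891  0.06946228]
```

```bash
python3 -m crank '[[[-0.0325,-0.02,0.069,0,0,-0.244,1],[-0.0325,-0.02,0.069,0,0,-0.244,1],[-0.0325,-0.02,0.069,0,0,-0.244,1],[-0.0325,-0.02,0.069,0,0,-0.244,1],[-0.0325,-0.02,0.069,0,0,-0.244,1]]]'
python3 - <<'E'
from h import *
import json
s=arm.read_state();im=arm.get_image("wrist")[:,:,::-1].copy()
print(s["ee_pos"],s["orientation"],np.abs(s["qvel"]).max())
json.dump({k:np.array(s[k]).tolist() for k in("ee_pos","orientation")},open("w2.json","w"))
cv2.imwrite("pics/w2.png",im);cv2.imwrite("pics/w2b.png",cv2.resize(im,(800,600),interpolation=cv2.INTER_CUBIC))
E
```

```text
clock: 2.48
ee_pos: [0.4827, 0.1427, 0.2016]
orientation: [3.141, -0.001, 0.897]
ft_force: [0.9, 0.5, -0.3]
opening: 0.0853
finger_force: 0.0
[0.48267933 0.14270976 0.20164038] [ 3.14053435e+00 -6.06860512e-04  8.97073055e-01] 0.03762452363883282
```

View pics/w2b.png

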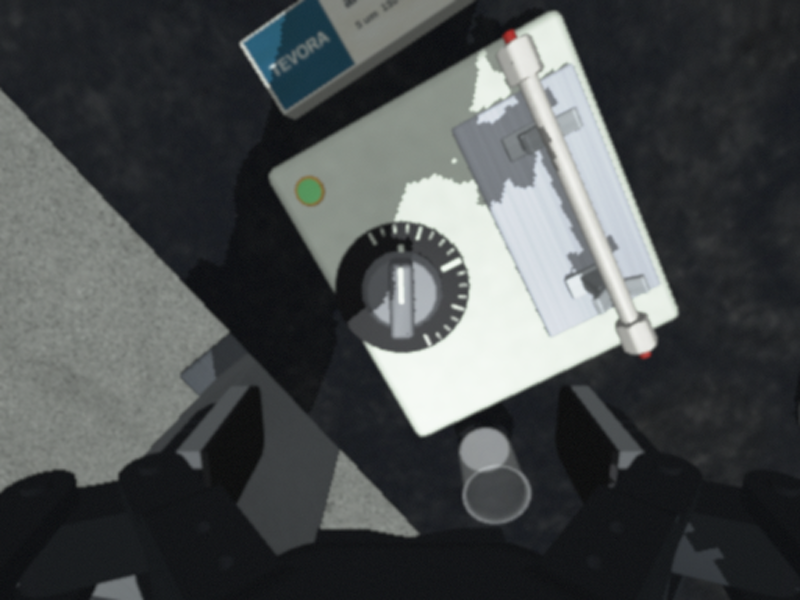

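The closer view shows the bar upright from (401,262) to (402,338), the dial centre near (402,287), the zero mark at (451,266), and the column's hex ends at (520,60) and (637,335) with red tips beyond. I'll triangulate across the two wrist views.

Run:
```python
from h import *
import json
k=1.5625
W=[cam("wrist",json.load(open(f"w{i}.json"))) for i in(1,2)]
I=[cv2.imread(f"pics/w{i}.png") for i in(1,2)]
red=[]
for im in I:
    h=cv2.cvtColor(im,cv2.COLOR_BGR2HSV);m=(((h[...,0]<8)|(h[...,0]>172))&(h[...,1]>120)&(h[...,2]>80)).astype(np.uint8)
    n,l,st,ce=cv2.connectedComponentsWithStats(m);red.append([(tuple(np.round(c,1)),int(a[4])) for c,a in zip(ce[1:],st[1:]) if a[4]>3])
print(red)
def sub(p):return (p[0]/k,p[1]/k)
pts={"zero":((411,283),(451,266)),"dial":((381,308),(402,287)),"barA":((372,292),(401,262)),"barB":((388,349),(402,338)),"hexL":((410,124),(519,60)),"hexR":((564,304),(636,333)),
"corner_right":((608,275),(678,312)),"corner_near":((426,422),(420,435)),"corner_left":((257,247),(270,176)),"corner_far":((443,70),(556,12))}
r={}
for n,(a,b) in pts.items():
    X,e=tri(W[0],sub(a),W[1],sub(b));r[n]=X;print(n,X.round(4),round(e,4))
q=lambda v:np.arctan2(v[1],v[0])
for i,w in enumerate(W):
    p={n:plane(w,sub(v[i]),z) for (n,v),z in zip(pts.items(),[.047,.047,.079,.079,.095,.095,.045,.045,.045,.045])}
    print(i,"bar",((p["barA"]+p["barB"])/2).round(4),q(p["barA"]-p["barB"]),"dial",p["dial"].round(4),"zero",q(p["zero"]-p["dial"]),"col",((p["hexL"]+p["hexR"])/2).round(4),q(p["hexL"]-p["hexR"])-np.pi/2)
    c=[p[n] for n in("corner_right","corner_near","corner_left","corner_far")]
    print("  centre",(sum(c)/4).round(4),"yaws",q(c[0]-c[1]),q(c[3]-c[2]),q(c[3]-c[0])-np.pi/2,q(c[2]-c[1])-np.pi/2,"col z",r["hexL"][2])
```

```text
[[((np.float64(256.2), np.float64(70.8)), 15), ((np.float64(367.1), np.float64(204.4)), 14)], [((np.float64(325.4), np.float64(22.5)), 46), ((np.float64(413.0), np.float64(227.4)), 20)]]
zero [0.5117 0.1388 0.0564] 0.0004
dial [0.4772 0.1426 0.0336] 0.0007
barA [0.4904 0.159  0.0622] 0.0016
barB [0.461  0.122  0.0589] 0.0007
hexL [0.5959 0.2042 0.0972] 0.0016
hexR [0.5696 0.0525 0.0897] 0.0004
corner_right [0.6065 0.021  0.0418] 0.0001
corner_near [0.4207 0.0524 0.036 ] 0.0005
corner_left [0.4583 0.247  0.0353] 0.0
corner_far [0.6417 0.2116 0.0409] 0.0008
0 bar [0.4806 0.1426 0.079 ] 0.9038906364450833 dial [0.4805 0.1439 0.047 ] zero -0.20804904695171683 col [0.5828 0.1298 0.095 ] -0.1753835523906413
  centre [0.5331 0.1336 0.045 ] yaws -0.17988189028124416 -0.1903020422075448 -0.18197641709836487 -0.1930612418240234 col z 0.09724146844350019
1 bar [0.4792 0.1447 0.079 ] 0.9056729418995456 dial [0.4794 0.1452 0.047 ] zero -0.2608250262203417 col [0.5826 0.1296 0.095 ] -0.18564349828529614
  centre [0.5326 0.1342 0.045 ] yaws -0.1840268618096829 -0.18511231480456034 -0.18041762105346892 -0.19090313025389372 col z 0.09724146844350019
```

Balance yaw is -0.185, centre (0.533, 0.134), knob axis (0.479, 0.144), and bar yaw 0.905, so the knob stands at about 1.09 rad. Sizes and heights agree with the text within the limits of the short baseline. Next I descend onto the knob.

```bash
python3 -m crank '[[[-0.001,-0.0035,0.03,0,0,-0.008,0.7],[-0.001,-0.0035,0.06,0,0,-0.008,0.7],[-0.001,-0.0035,0.09,0,0,-0.008,0.7],[-0.001,-0.0035,0.115,0,0,-0.008,0.7],[-0.001,-0.0035,0.13,0,0,-0.008,0.7],[-0.001,-0.0035,0.14,0,0,-0.008,0.7],[-0.001,-0.0035,0.14,0,0,-0.008,0.7]]]' 30
python3 -m crank '[[[0,0,0,0,0,0,0.1],[0,0,0,0,0,0,0.1],[0,0,0,0,0,0,0.1],[0,0,0,0,0,0,0.1],[0,0,0,0,0,0,0.1],[0,0,0,0,0,0,0.1],[0,0,0,0,0,0,0.1],[0,0,0,0,0,0,0.1]]]' 30
python3 -c "
from h import *
s=arm.read_state();print(s['joints'].round(3),s['orientation'])"
```

```text
clock: 3.12
ee_pos: [0.479, 0.1449, 0.06]
orientation: [-3.141, 0.001, 0.907]
ft_force: [0.0, 0.2, -1.1]
opening: 0.0596
finger_force: 0.0
clock: 3.78
ee_pos: [0.4792, 0.1456, 0.0621]
orientation: [3.14, -0.002, 0.909]
ft_force: [-1.3, 0.5, 6.6]
opening: 0.013
finger_force: 32.5
[ 0.003  0.516 -0.539  2.022  0.402  0.706 -1.452] [ 3.14035341e+00 -1.66082052e-03  9.08657096e-01]
```

```bash
python3 -m crank '[[[0,0,-0.001,0,0,0.11,0.1],[0,0,-0.001,0,0,0.22,0.1],[0,0,-0.001,0,0,0.33,0.1],[0,0,-0.001,0,0,0.44,0.1],[0,0,-0.001,0,0,0.55,0.1],[0,0,-0.001,0,0,0.66,0.1],[0,0,-0.001,0,0,0.77,0.1],[0,0,-0.001,0,0,0.88,0.1],[0,0,-0.001,0,0,0.99,0.1],[0,0,-0.001,0,0,1.094,0.1],[0,0,-0.001,0,0,1.094,0.1],[0,0,-0.001,0,0,1.094,0.1]]]'
python3 - <<'E'
from h import *
s=arm.read_state();im=arm.get_image("wrist")[:,:,::-1].copy()
print(s["ee_pos"],s["orientation"],s["joints"].round(3))
cv2.imwrite("pics/w3b.png",cv2.resize(im,(800,600),interpolation=cv2.INTER_CUBIC))
E
```

```text
clock: 4.78
ee_pos: [0.4798, 0.1437, 0.0621]
orientation: [3.141, -0.002, -0.188]
ft_force: [3.9, -4.6, -7.2]
opening: 0.0132
finger_force: 31.5
[0.47976825 0.14371764 0.06214449] [ 3.14078672e+00 -2.12852920e-03 -1.87540585e-01] [-0.211  0.469 -0.247  2.039  0.186  0.652 -2.339]
```

View pics/w3b.png

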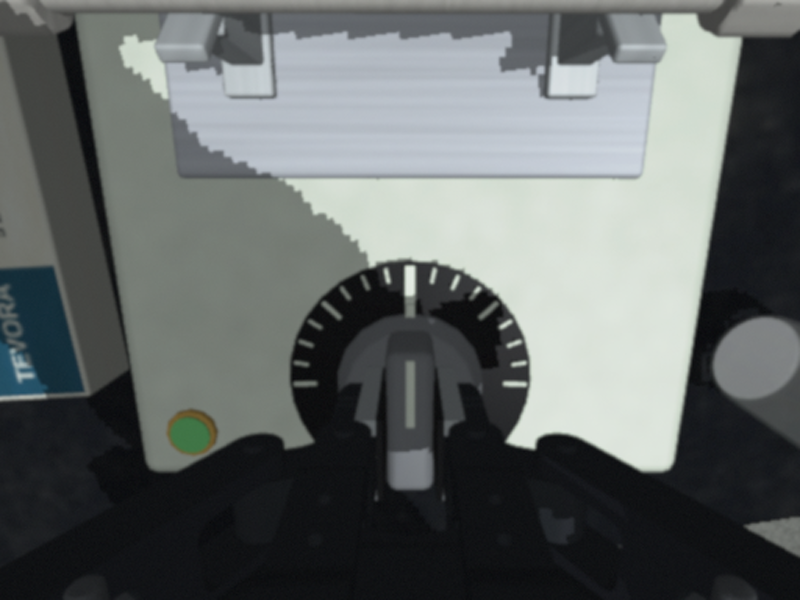

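The white line (410,360-425) is in line with the long zero mark (410,265-315). I release and rise.

```bash
python3 -m crank '[[[0,0,0,0,0,0,0.5],[0,0,0,0,0,0,0.6],[0,0,0,0,0,0,0.6],[0,0,0,0,0,0,0.6],[0,0,-0.03,0,0,0,0.6],[0,0,-0.06,0,0,0,0.6],[0,0,-0.09,0,0,0,0.6],[0,0,-0.12,0,0,0,0.7],[0,0,-0.14,0,0,0,0.7],[0,0,-0.14,0,0,0,0.7],[0,0,-0.14,0,0,0,0.7]]]'
python3 - <<'E'
from h import *
import json
s=arm.read_state();im=arm.get_image("wrist")[:,:,::-1].copy()
print(s["ee_pos"],s["orientation"],s["joints"].round(3))
json.dump({k:np.array(s[k]).tolist() for k in("ee_pos","orientation")},open("w4.json","w"))
cv2.imwrite("pics/w4.png",im);cv2.imwrite("pics/w4b.png",cv2.resize(im,(800,600),interpolation=cv2.INTER_CUBIC))
E
```

```text
clock: 5.75
ee_pos: [0.4791, 0.1455, 0.203]
orientation: [-3.14, -0.003, -0.185]
ft_force: [-0.5, -1.1, -0.9]
opening: 0.0601
finger_force: 0.0
[0.47909254 0.14549313 0.20302197] [-3.14025435e+00 -2.51501550e-03 -1.85153195e-01] [-0.166  0.281 -0.291  1.892  0.097  0.979 -2.257]
```

View pics/w4b.png

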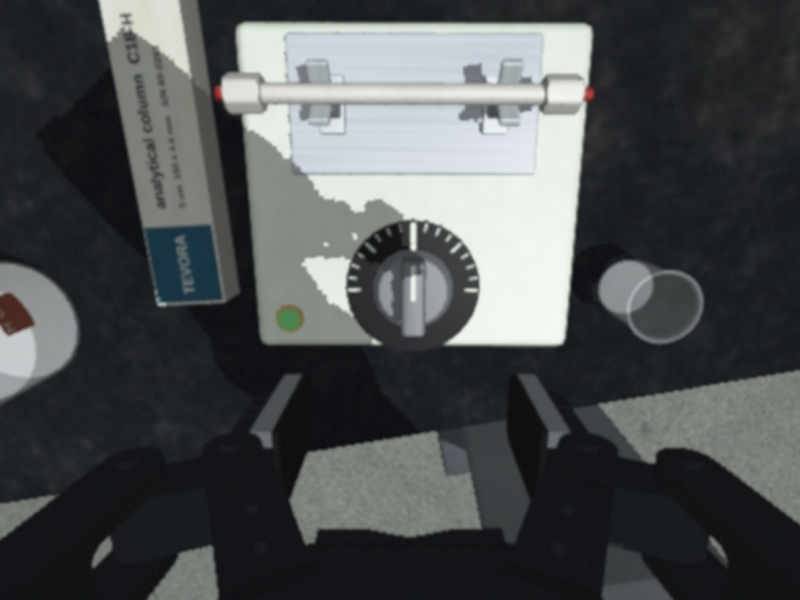

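The pointer stayed on zero at (413,240), and the column lies level across (218-590, 94) with the saddles at x≈317 and 510. Now I measure the column from views 2 and 4.

Run:
```python
from h import *
import json
ids=(1,2,4);W=[cam("wrist",json.load(open(f"w{i}.json"))) for i in ids]
T=[]
for i in ids:
    im=cv2.imread(f"pics/w{i}.png");h=cv2.cvtColor(im,cv2.COLOR_BGR2HSV);m=(((h[...,0]<8)|(h[...,0]>172))&(h[...,1]>120)&(h[...,2]>80)).astype(np.uint8)
    m[:, :130]=0
    n,l,st,ce=cv2.connectedComponentsWithStats(m);c=sorted([tuple(c) for c,a in zip(ce[1:],st[1:]) if a[4]>5]);T.append(c)
print(T)
for a,b in((1,2),(0,2)):
    L=tri(W[a],T[a][0],W[b],T[b][0]);R=tri(W[a],T[a][-1],W[b],T[b][-1]);print("tips",L,R,"mid",(L[0]+R[0])/2,np.linalg.norm(L[0]-R[0]))
k=1.5625
# tube edges at w4 columns through the tube: axis line
P=lambda u,v,z:plane(W[2],(u/k,v/k),z)
a,b=P(222,93.5,.095),P(586,94,.095);d=a-b;print("col plane",(a+b)/2,np.linalg.norm(d),np.arctan2(d[1],d[0])-np.pi/2)
im=cv2.imread("pics/w4.png",0).astype(int)
a,b=P(317,93,.104),P(511,93,.104);print("saddles mid",(a+b)/2,np.linalg.norm(a-b))
a,b=P(413,230,.047),P(413,287,.047);print("zero yaw",np.arctan2(*(a-b)[1::-1]))
a,b=P(413,275,.079),P(413,325,.079);print("bar yaw",np.arctan2(*(a-b)[1::-1]))
```

```text
[[(np.float64(256.2), np.float64(70.8)), (np.float64(367.14285714285717), np.float64(204.42857142857142))], [(np.float64(325.4130434782609), np.float64(22.456521739130434)), (np.float64(413.0), np.float64(227.4))], [(np.float64(138.71428571428572), np.float64(59.357142857142854)), (np.float64(377.1707317073171), np.float64(59.73170731707317))]]
tips (array([0.59788565, 0.21511672, 0.09763535]), np.float64(0.0009429565489315197)) (array([0.56544457, 0.04398403, 0.09807501]), np.float64(0.0010932677655549887)) mid [0.58166511 0.12955037 0.09785518] 0.17418097592169302
tips (array([0.59773064, 0.21425263, 0.10075012]), np.float64(0.00011319133586817474)) (array([0.56546137, 0.04593984, 0.10260703]), np.float64(0.00037579827693520545)) mid [0.581596   0.13009623 0.10167857] 0.17138829972629518
col plane [0.58217116 0.12922074 0.095     ] 0.1721799314194908 -0.18642562603660062
saddles mid [0.58032834 0.12484188 0.104     ] 0.08844522030265664
zero yaw -0.18308198227187938
bar yaw -0.18308198227187986
```

```bash
python3 -m crank '[[[0.03,-0.001,0,0,0,-0.12,0.8],[0.06,-0.002,0,0,0,-0.24,0.8],[0.09,-0.003,0,0,0,-0.36,0.8],[0.104,-0.003,0,0,0,-0.48,0.8],[0.104,-0.003,0,0,0,-0.6,0.8],[0.104,-0.003,0,0,0,-0.72,0.8],[0.104,-0.003,0,0,0,-0.84,0.8],[0.104,-0.003,0,0,0,-0.96,0.8],[0.104,-0.003,0,0,0,-1.08,0.8],[0.104,-0.003,0,0,0,-1.2,0.8],[0.104,-0.003,0,0,0,-1.32,0.8],[0.104,-0.003,0,0,0,-1.44,0.8]]]'
python3 -m crank '[[[0,0,0,0,0,-0.065,0.8],[0,0,0,0,0,-0.131,0.8],[0,0,0,0,0,-0.131,0.8],[0,0,0,0,0,-0.131,0.8]]]'
python3 - <<'E'
from h import *
import json
s=arm.read_state();im=arm.get_image("wrist")[:,:,::-1].copy()
print(s["ee_pos"],s["orientation"],s["joints"].round(3),totool(np.array([.582,.1295,.076])-s["ee_pos"],s))
json.dump({k:np.array(s[k]).tolist() for k in("ee_pos","orientation")},open("w5.json","w"))
cv2.imwrite("pics/w5.png",im);cv2.imwrite("pics/w5b.png",cv2.resize(im,(800,600),interpolation=cv2.INTER_CUBIC))
E
```

```text
clock: 6.8
ee_pos: [0.5804, 0.1287, 0.2]
orientation: [-3.139, 0.001, 1.261]
ft_force: [0.1, -0.7, -0.3]
opening: 0.0685
finger_force: 0.0
clock: 7.13
ee_pos: [0.5806, 0.1287, 0.2005]
orientation: [-3.139, 0.001, 1.384]
ft_force: [-0.6, 0.1, -0.6]
opening: 0.0688
finger_force: 0.0
[0.58064529 0.1286961  0.20048065] [-3.13939916e+00  5.26729389e-04  1.38374460e+00] [ 0.108  0.486 -0.6    1.65   0.3    1.101 -0.763] [0.00110737 0.00145462 0.12447719]
```

View pics/w5b.png

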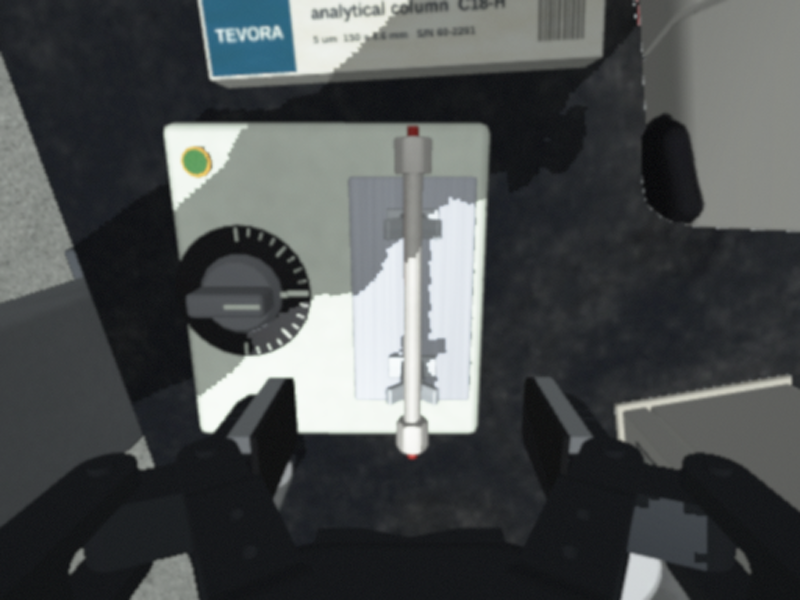

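The tube (u≈413) lies centred between the fingers and parallel to the pads, and the pointer is still at zero. I descend and grip.

```bash
python3 -m crank '[[[0.001,0.0015,0.03,0,0,0,0.6],[0.001,0.0015,0.06,0,0,0,0.6],[0.001,0.0015,0.085,0,0,0,0.6],[0.001,0.0015,0.105,0,0,0,0.6],[0.001,0.0015,0.118,0,0,0,0.6],[0.001,0.0015,0.123,0,0,0,0.6],[0.001,0.0015,0.123,0,0,0,0.6]]]' 60
python3 -m crank '[[[0,0,0,0,0,0,0.3],[0,0,0,0,0,0,0.2],[0,0,0,0,0,0,0.05],[0,0,0,0,0,0,0],[0,0,0,0,0,0,0],[0,0,0,0,0,0,0],[0,0,0,0,0,0,0],[0,0,0,0,0,0,0]]]' 60
```

```text
clock: 7.77
ee_pos: [0.5824, 0.1295, 0.0779]
orientation: [-3.14, 0.001, 1.385]
ft_force: [-0.0, 0.4, -0.4]
opening: 0.051
finger_force: 0.0
clock: 8.43
ee_pos: [0.5823, 0.1302, 0.08]
orientation: [-3.141, -0.0, 1.386]
ft_force: [-5.8, 0.1, 6.1]
opening: 0.0074
finger_force: 58.6
```

```bash
python3 -m crank '[[[0,0,-0.004,0,0,0,0],[0,0,-0.012,0,0,0,0],[0,0,-0.022,0,0,0,0],[0,0,-0.034,0,0,0,0],[0,0,-0.046,0,0,0,0],[0,0,-0.058,0,0,0,0],[0,0,-0.07,0,0,0,0],[0,0,-0.082,0,0,0,0],[0,0,-0.092,0,0,0,0],[0,0,-0.098,0,0,0,0],[0,0,-0.1,0,0,0,0],[0,0,-0.1,0,0,0,0]]]' 60
python3 -m crank '[[[0,0,0,0,0,0,0],[0,0,0,0,0,0,0],[0,0,0,0,0,0,0],[0,0,0,0,0,0,0],[0,0,0,0,0,0,0]]]'
python3 - <<'E'
from h import *
s=arm.read_state();im=arm.get_image("wrist")[:,:,::-1];im2=arm.get_image("side")[:,:,::-1]
print(s["ee_pos"],s["orientation"],np.abs(s["qvel"]).max())
cv2.imwrite("pics/fin.png",np.vstack([cv2.resize(im,(400,300)),cv2.resize(im2[100:250,180:380],(400,300),interpolation=cv2.INTER_CUBIC)]))
E
```

```text
clock: 9.43
ee_pos: [0.5831, 0.1296, 0.1793]
orientation: [3.141, -0.0, 1.386]
ft_force: [-0.5, 1.0, -1.3]
opening: 0.0069
finger_force: 58.5
clock: 9.85
ee_pos: [0.5828, 0.1296, 0.1785]
orientation: [-3.141, 0.0, 1.386]
ft_force: [-0.5, 0.4, -2.5]
opening: 0.0073
finger_force: 58.5
[0.58279075 0.1295569  0.17846687] [-3.14105139e+00  2.12802337e-04  1.38578478e+00] 0.002808878104824738
```

View pics/fin.png

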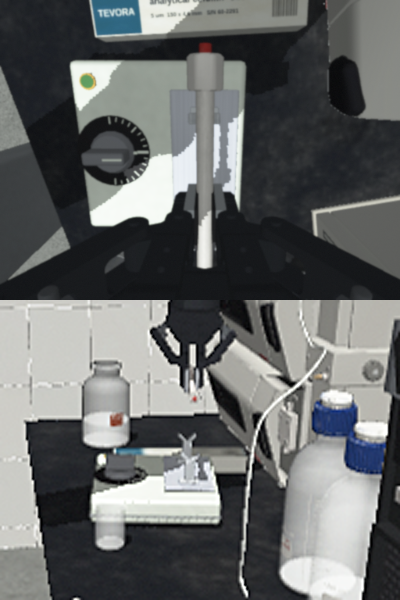

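The column hangs in the fingers clear of the empty cradle and the knob is still at zero. I'll check level numerically from the visible tip.

Run:
```python
from h import *
s=arm.read_state();im=arm.get_image("wrist")[:,:,::-1];w=cam("wrist",s)
h=cv2.cvtColor(im,cv2.COLOR_BGR2HSV);m=(((h[...,0]<8)|(h[...,0]>172))&(h[...,1]>120)&(h[...,2]>70)).astype(np.uint8);m[:,:200]=0;m[:,320:]=0;m[100:]=0
n,l,st,ce=cv2.connectedComponentsWithStats(m);c=ce[1+np.argmax(st[1:,4])];print(c,st[1:,4])
mid=s["ee_pos"]+np.array([0,0,.019]);ax=np.array([-np.sin(-.185),np.cos(-.185),0])
for t in(-.1,-.05,0,.05,.1):print(t,proj(w,mid+.087*(ax*np.cos(t)+np.array([0,0,np.sin(t)]))))
print(s["clock"],s["finger_force"])
```

```text
[262.08045977  60.67241379] [174]
-0.1 [260.96243442  61.44820673]
-0.05 [260.93077601  58.79287456]
0 [260.89718021  56.58200827]
0.05 [260.86156203  54.87559763]
0.1 [260.82384199  53.74045602]
9.95 58.493632078170776
```

Run:
```python
from h import *
s=arm.read_state();mid=s["ee_pos"]+np.array([0,0,.019]);ax=np.array([-np.sin(-.185),np.cos(-.185),0])
for n,sg in(("side",-1),("scene",1),("scene",-1)):
    im=arm.get_image(n)[:,:,::-1];c=cam(n);p=proj(c,mid+sg*.087*ax);u,v=p.round().astype(int)
    h=cv2.cvtColor(im[v-14:v+15,u-14:u+15].copy(),cv2.COLOR_BGR2HSV);m=(((h[...,0]<10)|(h[...,0]>170))&(h[...,1]>70)&(h[...,2]>60));y,x=np.nonzero(m)
    q=np.array([x.mean()+u-14,y.mean()+v-14]) if len(x) else None
    print(n,sg,p,q,len(x))
    if q is not None:
        for t in(-.1,0,.1):print("  rise",t,proj(c,mid+sg*.087*(ax*np.cos(t)+np.array([0,0,np.sin(t)]))))
    cv2.imwrite(f"pics/tip_{n}{sg}.png",cv2.resize(im[v-60:v+60,u-80:u+80],(800,600),interpolation=cv2.INTER_CUBIC))
```

```text
side -1 [277.14586593 147.17317063] [276.75 149.  ] 4
  rise -0.1 [277.25778914 144.11741498]
  rise 0 [277.14586593 147.17317063]
  rise 0.1 [277.01679539 150.12672001]
scene 1 [195.24876635 176.40314874] [196.5 177.5] 4
  rise -0.1 [195.73052471 178.59813141]
  rise 0 [195.24876635 176.40314874]
  rise 0.1 [195.02792145 174.04143331]
scene -1 [244.58563205 150.45571053] None 0
```

View pics/tip_scene1.png

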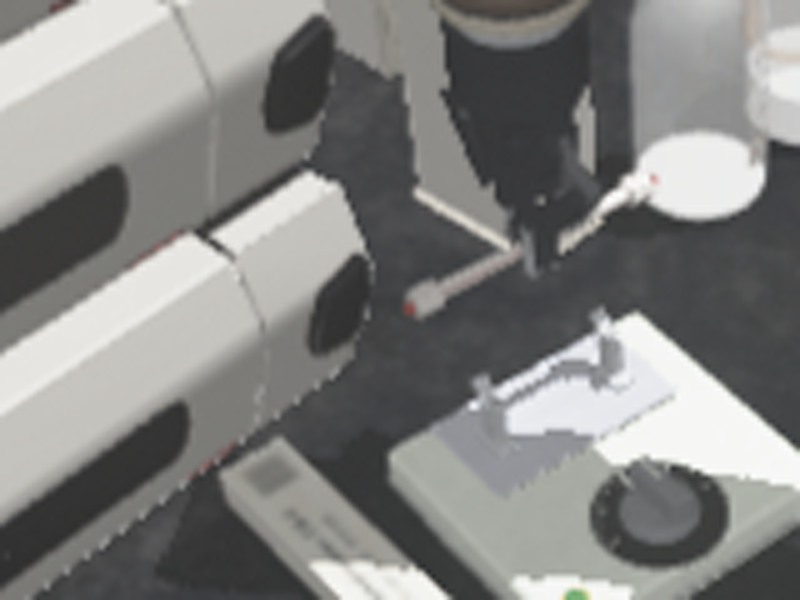

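Both tips sit about 4 mm below my prediction. The TCP was at 0.080 at the grip, so the tube is 15 mm behind it, not 19 mm, which accounts for the drop. With no difference between the two ends, the column is level and about 10 cm up. Handing in.

```bash
python3 -c "
from workcell import arm
print(arm.hand_in())"
```

```text
the job is handed in; nothing more can be done
None
```

The knob was turned to zero and released, and the job is handed in with the column held still and level about 10 cm above its cradle; no verdict was returned.

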